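# Push the tool caddy home and snap its clip lever shut

## Task

The clear tool caddy has worked forward on the shelf's edge: with the fingertips, push it straight back until it is fully home against the front edge of the shelf, and only then push the lever on its steel clip over past centre, away from the robot, so that it snaps shut. Only touch and push: grip and lift nothing, leave the tools standing in the caddy, do not disturb the bottle, rock or jar, and finish clear of everything.

Things in the scene. Friction and masses are not known exactly. Their poses are not given: they have to be found in the camera images.
- shelf: Fixed low white laminate shelf on the work surface: board 190 mm deep (x), 520 wide (y), 18 thick, top 130 mm above the work surface, on side panels. Origin on the work surface under the middle of the board's front edge; x points back from that edge over the board (away from the robot; the caddy is pushed this way), y left along the edge, z up.
- caddy (a joint): How far the clear acrylic caddy is pushed back (m): 0 = 25 mm forward, 0.025 = home, hard against the shelf edge. Slides only along shelf x, about 5 N friction, stays where left, cannot lift off. Box 70 mm deep, 165 wide, 20 to 125 mm above the work surface; a 5 mm back plate runs right (-y) to the clip. Three tools rise to 50 mm above its rim, at least 36 mm behind the outside of the front wall.
- push_spot (a point): Point on the outside of the caddy's flat front wall (facing the robot), midway along its 165 mm width, 20 mm below its rim (105 mm above the work surface); moves with the caddy. x is the push direction, into the wall; y along the wall, z up. The wall is clear ahead of it.
- lever (a joint): Angle of the clip's lever (rad): 0 = open, leaning 0.5 rad (29 degrees) from upright towards the robot; 0.5 = upright, the centre; 1.0 = shut, leaning 29 degrees back over the shelf. A spring drives it from the centre to either stop: past 0.5 it snaps over by itself and stays; short of it, it springs back to 0 (open, the start). Pushing the knob along shelf +x takes it over with 2 to 8 N.
- lever_pivot (a point): Pivot of the lever, 155 mm above the work surface, between two steel ears (30 mm long in x, 30 over both in y, top 166 mm above the work surface) on the clip, right of the caddy box: 157 mm right (-y) of push_spot and 101 mm behind it (+x). Moves with the caddy; axes like the shelf's, the lever swings about y. With the caddy home it lies 25 mm behind the shelf's front edge.
- lever_knob: Black ball, 20 mm across, on the end of the flat steel lever (14 mm wide, 5 mm thick); origin at the ball's centre, 70 mm from the pivot. Open, it stands 34 mm nearer the robot than the pivot and 61 mm above it; upright, 70 mm above it. Only to be pushed with the fingertips, never pinched.
- scraper: Loose stainless scraper, 148 mm long, standing in the caddy's right slot, blade (40 mm wide) up. Origin at its foot, z along it. Leave it standing.
- leveler: Loose white plastic gravel leveler, 151 mm long, standing in the caddy's middle slot, head (44 mm wide) up. Origin at its foot, z along it. Leave it standing.
- tweezer: Loose stainless curved tweezer, about 151 mm long, standing in the caddy's left slot, curved tips up. Origin at its foot, z along it. Leave it standing.
- bottle: Closed amber glass bottle, 48 mm across, 105 mm tall, on the shelf, behind the caddy or to the right of the clip; origin at the centre of its foot. Leave it alone.
- rock: Grey rock ornament about 76 mm across and 50 mm tall, on the shelf in the other of those two places; origin at the centre of its underside. Leave it alone.
- food_jar: Small closed jar, 56 mm across, 60 mm tall, on the work surface to the left of the caddy; origin at the centre of its foot. Leave it alone.

How it is judged:
On the way, in this order (a step that is already met when the one before it is completed fails the run):
1. the caddy is pushed home (within 3 mm of its stop) while the lever is still open (value of joint caddy above 0.022 m and value of joint lever below 0.3 rad), for 0.2 s.
2. the lever has been pushed past centre and has snapped shut (value of joint caddy above 0.022 m and value of joint lever above 0.88 rad), for 0.2 s.
At the end, for the whole second after the job is handed in: The caddy is within 3 mm of its home stop, the lever is snapped shut (joint over 0.88 rad), the three tools still stand in the caddy (feet under 40 mm above the work surface, within 0.25 rad of upright), and bottle, rock and jar stand upright (within 0.2 rad) within 20 mm of where they were (all of step 2 and value of joint lever below 1.1 rad and height (world z) of each of scraper, leveler, tweezer below 0.04 m and angle between each of scraper, leveler, tweezer's own z axis and vertical below 0.25 rad and distance of each of bottle, rock, food_jar from where it was at the start of the episode below 0.02 m and angle between each of bottle, rock, food_jar's own z axis and vertical below 0.2 rad); the robot touches nothing.
It fails at once if the lever was flipped past centre before the caddy was home (value of joint lever above 0.55 rad and value of joint caddy below 0.022 m).
It fails at once if a tool was lifted out of the caddy (height (world z) of any of scraper, leveler, tweezer above 0.045 m).
It fails at once if the bottle, rock or jar was lifted, knocked over or shoved more than 25 mm (distance of any of bottle, rock, food_jar from where it was at the start of the episode above 0.025 m or angle between any of bottle, rock, food_jar's own z axis and vertical above 0.4 rad or height (world z) of any of bottle, rock above 0.145 m or height (world z) of food_jar above 0.015 m).
It fails at once if the lever's knob was pinched or rammed (more than 35 N from the fingers) (contact force between the fingers and lever_knob above 35 N).
It also fails if it takes over 42 s, if anything falls off the work surface, if the arm or the gripper's body presses on something with over 40 N, if the wrist force passes 120 N, or if a joint passes its speed limit or range.

## Robot

A 7-joint arm with a two-finger parallel gripper is mounted at the origin on the work surface. World frame = base frame: x ahead of the robot, y to its left, z up, the work surface at z = 0. Lengths are in m, angles in rad, forces in N, time in s.
With the tool pointing down it reaches from about 0.425 to 0.875 m from the base axis. Payload 4.7 kg.
Tool frame: the origin (TCP) lies midway between the tips of the shut fingers; the grasp point (between the pads) lies 19 mm behind it; x points along the fingers, z is the direction in which the jaws open and shut, and the axes are right-handed (so a half turn about x gives the same grasp; the last joint's range is limited). The gripper opens to 87 mm and grips with 3 to 60 N. Pads are 19 mm wide; open, the fingers measure 117 mm over their backs; the gripper's body (75 mm by 190 mm) begins 51 mm behind the grasp point.
Start: joints at [1.321, 0.321, -0.07, 1.45, 0.023, 1.371, -0.057], TCP at [0.169, -0.628, 0.185] pointing down, gripper open.
Joint ranges: [-2.86, 2.86], [-0.3, 2.09], [-1.38, 1.24], [0.06, 2.45], [-1.56, 4.7], [0.09, 2.05], [-2.69, 2.69]. Speed limits (rad/s): [2.57, 2.57, 3.14, 3.14, 3.14, 3.14, 3.14].

## Interface

Orientations are given as a rotation vector (axis times angle).
In Python, from bench import ctrl, vision, close_job gives the robot as it stands. The module is installed in compiled form; this text tells all that it offers.
- The arm moves only by the tool servo_tool, never from a script. Its argument "commands" is a list that holds one entry, the list of rows, each a list of 7 numbers: the turn, a rotation vector about the tool's x, y, z in degrees, then the shift along the tool's x, y, z in mm, then the finger opening in mm, from 0 to 87. In form: [[[wx, wy, wz, x, y, z, grip], ...]]. A call has 1 to 5 rows; each row is the pose to reach, as a shift and turn from the pose commanded when the call began, along the tool's axes at that moment; what a row does not reach only later rows make up. A row lasts 1/8 s, in which the tool goes at most 62.5 mm and 10.7 degrees, less where a joint would pass 70% of its speed; a pose out of reach is approached as far as the arm can. A call with a gripper value outside its range is refused whole. The fingers move at their own pace and stop on an object; "newtons" is the grip in N (left out, the last holds). Time passes only in rows, so rows that repeat a pose let the fingers close. It gives the time, the measured TCP pose, the force and the opening at its end, in the units of the state.
- ctrl.get_state(): the state, without advancing time (a new reading comes with each control period).
- vision.get_image(name): name is "scene" or "top" or "wrist"; returns the picture (420x560x3 uint8, red, green, blue); there is no depth.
- vision.camera_info(name): a dict with "fov_y" (degrees; the focal length in pixels is half the picture's height over the tangent of half this angle, whatever the lens; pixels are square), "cx", "cy" (the principal point, pixels), "pose" (4x4, takes a point from camera to world coordinates). Camera axes: x right, y down, z forward; pixel columns grow to the right and rows downward; lengths in m; the calibration is good to about 2 mm. A picture is of the moment at which its call begins: read the wrist's pose just before it. camera_info takes no time and is no camera call; for the wrist camera it gives the pose at the moment of the call.
- close_job(): hands the job in, once; it reports no verdict.
The state is a dict: "time": time; "joint_positions": joint angles; "qd": joint speeds; "joint_torque": joint torques, N m; "position": TCP position; "tool_rot": TCP orientation; "ft_force": force on the tool from outside, world axes, zero at the start; "torque": the same for the moment, N m; "grip_width": opening from 0.0 (shut) to 1.0 (fully open).
Only numpy, scipy, OpenCV 4.12 (cv2) and the standard library are available. Lean on these libraries where they do the work, as an engineer would, in place of code of your own. Each camera call takes 0.05 s, during which the arm holds its last target. There are 200 camera calls.

## Working session

There is one attempt and no reset: what is moved stays moved. The work goes in short steps, Python scripts to look and compute and a tool call to move; the robot and the scene stay as the last step left them, time stands still between calls to the robot, and variables do not carry over. Pictures are saved under pics/ and viewed, about 8 in all and at most 12, crops included, and the job is handed in when it is done.

Besides the shell and the picture viewer there is one more tool, called as name(argument=value, ...) on one line, values as JSON. servo_tool: Moves the arm, as the interface text tells. Its arguments: {"type":"object","properties":{"commands":{"type":"array"},"newtons":{"type":"number"}},"required":["commands"]}

```bash
mkdir -p pics; cat > h.py <<'E'
import numpy as np, cv2
from bench import ctrl, vision, close_job
from scipy.spatial.transform import Rotation as R
def cam(n):
    i=vision.camera_info(n); f=210/np.tan(np.radians(i["fov_y"])/2)
    return f,i["cx"],i["cy"],np.array(i["pose"])
def snap(n,fn):
    im=vision.get_image(n); cv2.imwrite("pics/"+fn,im[:,:,::-1]); return im
def ray(c,u,v):
    f,cx,cy,P=c; d=P[:3,:3]@np.array([(u-cx)/f,(v-cy)/f,1]); return P[:3,3],d
def atz(c,u,v,z):
    o,d=ray(c,u,v); return o+d*(z-o[2])/d[2]
def proj(c,p):
    f,cx,cy,P=c; q=P[:3,:3].T@(np.array(p)-P[:3,3]); return np.array([cx+f*q[0]/q[2],cy+f*q[1]/q[2]])
def tri(obs):
    A=np.zeros((3,3));b=np.zeros(3)
    for c,u,v in obs:
        o,d=ray(c,u,v); d/=np.linalg.norm(d); M=np.eye(3)-np.outer(d,d); A+=M;b+=M@o
    return np.linalg.solve(A,b)
E
python3 - <<'E'
from h import *
np.set_printoptions(precision=4,suppress=True)
a=snap("scene","s0.png");b=snap("top","t0.png")
for n in("scene","top"):
    c=cam(n);print(n,c)
s=ctrl.get_state();print(s);print(R.from_rotvec(s["tool_rot"]).as_matrix())
E
```

```text
scene (np.float64(394.86327964144243), 283.36557364678475, 208.14667378142775, array([[ 0.854 ,  0.4476, -0.2653,  0.8162],
       [ 0.5202, -0.7229,  0.4548, -0.312 ],
       [ 0.0118, -0.5264, -0.8502,  0.7827],
       [ 0.    ,  0.    ,  0.    ,  1.    ]]))
top (np.float64(380.7262087163973), 274.4767213115076, 202.81075449402238, array([[-0.0244, -0.9971,  0.0719,  0.574 ],
       [-0.9992,  0.0267,  0.0309,  0.0296],
       [-0.0328, -0.0711, -0.9969,  0.8948],
       [ 0.    ,  0.    ,  0.    ,  1.    ]]))
{'time': 0.1, 'joint_positions': array([ 1.3211,  0.3217, -0.0701,  1.4516,  0.0226,  1.3708, -0.0568]), 'qd': array([ 0.0007, -0.0037,  0.0001, -0.0035,  0.0003,  0.0004,  0.0006]), 'joint_torque': array([ -0.0008, -49.2571,  -0.4057, -31.3401,  -0.0642,   0.0395,
         0.0001]), 'position': array([ 0.1693, -0.627 ,  0.1839]), 'tool_rot': array([ 1.0136,  1.324 , -1.012 ]), 'ft_force': array([-0.8367,  0.228 ,  0.1092]), 'torque': array([ 0.0173, -0.0043,  0.0416]), 'grip_width': 1.0008566400214014}
[[-0.0006  0.9654  0.2609]
 [ 0.0016  0.2609 -0.9654]
 [-1.     -0.0001 -0.0017]]
```

View pics/s0.png

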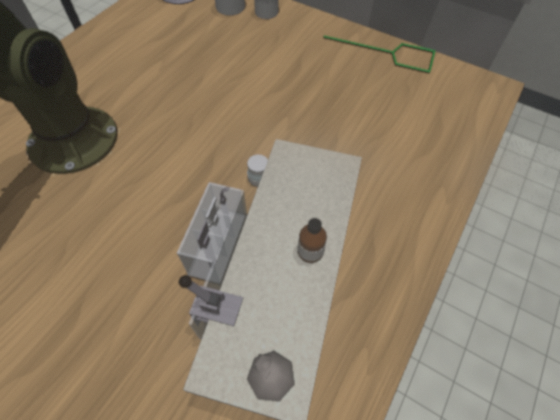

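View pics/t0.png

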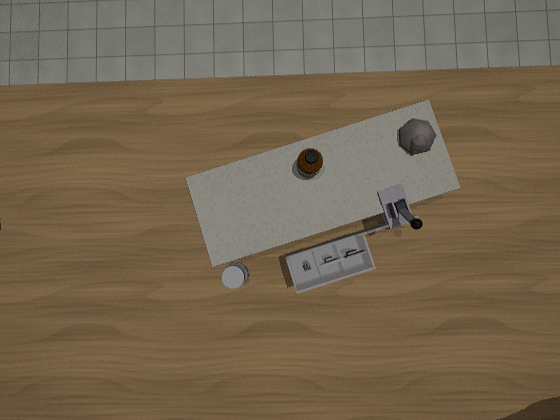

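The top view shows the shelf corners at (187,178), (430,100), (460,187) and (212,266). The knob is at (417,224), the caddy's front rim runs (298,292) to (375,268), and the jar is at (234,276). In the scene view the knob is at (186,282), the bottle is behind the caddy, and the rock is to the right of the clip.

```bash
python3 - <<'E'
from h import *
np.set_printoptions(precision=4,suppress=True)
t=cam("top");s=cam("scene")
fl,fr=atz(t,212,266,.13),atz(t,460,187,.13)
print("front top",fl,fr,np.linalg.norm(fl-fr)); bl,br=atz(t,187,178,.13),atz(t,430,100,.13);print(bl,br,np.linalg.norm(bl-br),np.linalg.norm(bl-fl))
print("scene front",atz(s,277,141,.13),atz(s,189,390,.13))
k=tri([(t,417,224),(s,186,282)]);print("knob",k,proj(t,k),proj(s,k))
a=atz(t,298,292,.125);b=atz(t,375,268,.125);print("rim",a,b,np.linalg.norm(a-b))
print("rim scene",atz(s,211,186,.125),atz(s,181,256,.125))
y=fl-fr;y/=np.linalg.norm(y);x=np.array([y[1],-y[0],0]);mid=(fl+fr)/2;mid[2]=0
yb=bl-br;print("yaw",np.degrees([np.arctan2(x[1],x[0]),np.arctan2(-yb[0],yb[1])]))
for n,p in(("knob",k),("a",a),("b",b)):print(n,(p-mid)@x,(p-mid)@y)
E
```

```text
front top [0.5057 0.1815 0.13  ] [ 0.6508 -0.3165  0.13  ] 0.5187662956062642
[0.6847 0.2305 0.13  ] [ 0.8296 -0.2671  0.13  ] 0.5182924487606085 0.18554724735270073
scene front [0.5115 0.1765 0.13  ] [ 0.6593 -0.3134  0.13  ]
knob [ 0.5803 -0.1987  0.2142] [416.2492 223.2071] [184.7403 282.0362]
rim [0.4503 0.011  0.125 ] [ 0.4944 -0.1431  0.125 ] 0.16026104402625418
rim scene [0.4589 0.0078 0.125 ] [ 0.506  -0.1453  0.125 ]
yaw [16.2394 16.2339]
knob -0.03471142291572671 -0.12650451379867345
a -0.10089725472347781 0.11114005448493103
b -0.10167944575101487 -0.04911908069800145
```

servo_tool(commands=[[[-1.1,0,0,-50,20,0,0],[-1.1,0,0,-90,60,-20,0],[-1.1,0,0,-90,110,-50,0],[-1.1,0,0,-90,160,-80,0],[-1.1,0,0,-90,210,-110,0]]])

```text
time: 0.72
position: [0.3445, -0.465, 0.2746]
tool_rot: [0.998, 1.33, -0.998]
ft_force: [0.9, 0.4, -1.0]
grip_width: 0.513
```

servo_tool(commands=[[[0,0,0,0,45,-40,0],[0,0,0,0,85,-85,0],[0,0,0,0,125,-130,0],[0,0,0,0,155,-185,0],[0,0,0,0,175,-240,0]]])

```text
time: 1.35
position: [0.4449, -0.1846, 0.2743]
tool_rot: [0.997, 1.331, -0.997]
ft_force: [0.4, 0.2, 0.1]
grip_width: 0.017
```

```bash
cat >> h.py <<'E'
mid=np.array([.578,-.0675,0]);th=np.radians(16.24)
S=np.array([[np.cos(th),-np.sin(th),0],[np.sin(th),np.cos(th),0],[0,0,1]])
def st():
    np.set_printoptions(precision=4,suppress=True)
    s=ctrl.get_state(); p=np.array(s["position"]);T=R.from_rotvec(s["tool_rot"]).as_matrix()
    print("t",s["time"],"world",p,"shelf",S.T@(p-mid),"F",S.T@s["ft_force"]); print("tool axes in shelf\n",S.T@T,s["grip_width"])
    return p,T
E
python3 - <<'E'
from h import *
p,T=st()
print("to pre-push",1000*T.T@(mid+S@[-.131,.031,.106]-p))
E
```

```text
t 1.35 world [ 0.4449 -0.1846  0.2743] shelf [-0.1605 -0.0752  0.2743] F [0.459  0.0296 0.1011]
tool axes in shelf
 [[-0.0002  1.      0.001 ]
 [ 0.0007  0.001  -1.    ]
 [-1.     -0.0002 -0.0007]] 0.01732399470819989
to pre-push [ 168.3944   29.6569 -106.0442]
```

servo_tool(commands=[[[0,0,0,0,10,-55,0],[0,0,0,20,25,-106,0],[0,0,0,80,25,-106,0],[0,0,0,130,25,-106,0],[0,0,0,168,25,-106,0]]])

```text
time: 1.98
position: [0.4376, -0.0782, 0.1045]
tool_rot: [0.997, 1.332, -0.999]
ft_force: [0.1, -0.4, -0.1]
grip_width: 0.004
```

servo_tool(commands=[[[0,0,0,0,0,0,0],[0,0,0,0,0,0,0]]])

```text
time: 2.22
position: [0.44, -0.0787, 0.1082]
tool_rot: [0.999, 1.328, -0.997]
ft_force: [0.3, 0.0, 0.6]
grip_width: 0.003
```

```bash
python3 - <<'E'
from h import *
p,T=st()
print("to pre-push",1000*T.T@(mid+S@[-.131,.031,.106]-p))
a=snap("scene","s1.png");b=snap("top","t1.png")
cv2.imwrite("pics/c1.png",np.hstack([cv2.resize(a[120:330,120:260],(400,600)),cv2.resize(b[170:320,250:450],(400,300)).repeat(1,0) if 0 else cv2.copyMakeBorder(cv2.resize(b[170:320,250:450],(400,300)),0,300,0,0,0)])[:,:,::-1])
E
```

```text
t 2.225 world [ 0.44   -0.0787  0.1082] shelf [-0.1357  0.0279  0.1082] F [ 0.2786 -0.0464  0.6482]
tool axes in shelf
 [[ 0.0016  1.     -0.0005]
 [-0.0009 -0.0005 -1.    ]
 [-1.      0.0016  0.0009]] 0.0028672225303320777
to pre-push [ 2.25    4.6448 -3.1369]
```

View pics/c1.png

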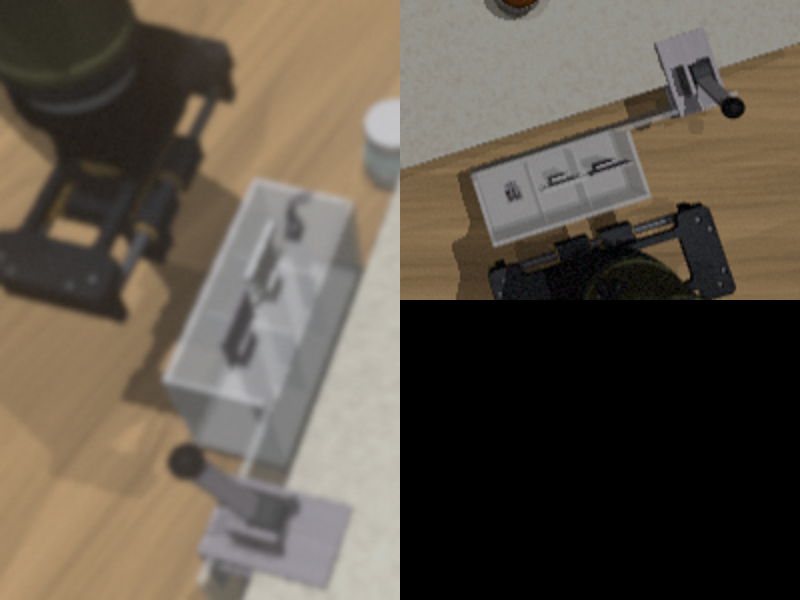

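The crop shows the shut gripper in front of the caddy wall and about centred on it. The lever is still open, with the knob at (733,107) in the right panel. Now I'll push.

servo_tool(commands=[[[0,0,0,2,8,-3,0],[0,0,0,2,16,-3,0],[0,0,0,2,22,-3,0],[0,0,0,2,27,-3,0],[0,0,0,2,32,-3,0]]])

```text
time: 2.95
position: [0.4691, -0.0666, 0.1047]
tool_rot: [0.998, 1.33, -0.998]
ft_force: [0.2, 0.4, -1.5]
grip_width: 0.005
```

servo_tool(commands=[[[0,0,0,0,4,0,0],[0,0,0,0,8,0,0],[0,0,0,0,12,0,0],[0,0,0,0,15,0,0],[0,0,0,0,15,0,0]]])

```text
time: 3.58
position: [0.4834, -0.0624, 0.1048]
tool_rot: [0.998, 1.33, -0.998]
ft_force: [-0.8, -0.3, -0.4]
grip_width: 0.007
```

```bash
python3 - <<'E'
from h import *
p,T=st()
E
```

```text
t 3.575 world [ 0.4834 -0.0624  0.1048] shelf [-0.0894  0.0314  0.1048] F [-0.8784 -0.0662 -0.3753]
tool axes in shelf
 [[-0.      1.     -0.0002]
 [ 0.0001 -0.0002 -1.    ]
 [-1.     -0.     -0.0001]] 0.006627562194034412
```

servo_tool(commands=[[[0,0,0,0,2,0,0],[0,0,0,0,4,0,0],[0,0,0,0,6,0,0],[0,0,0,0,8,0,0]]])

```text
time: 4.08
position: [0.4911, -0.0603, 0.1048]
tool_rot: [0.998, 1.33, -0.998]
ft_force: [0.5, 0.9, -0.1]
grip_width: 0.001
```

```bash
python3 - <<'E'
from h import *
p,T=st()
a=snap("scene","s2.png");b=snap("top","t2.png")
cv2.imwrite("pics/c2.png",np.hstack([cv2.resize(a[150:330,140:260],(400,600)),cv2.copyMakeBorder(cv2.resize(b[170:320,250:450],(400,300)),0,300,0,0,0)])[:,:,::-1])
E
```

```text
t 4.075 world [ 0.4911 -0.0603  0.1048] shelf [-0.0815  0.0313  0.1048] F [ 0.7323  0.6937 -0.131 ]
tool axes in shelf
 [[-0.      1.     -0.0005]
 [-0.0001 -0.0005 -1.    ]
 [-1.     -0.      0.0001]] 0.0006660567474135609
```

View pics/c2.png

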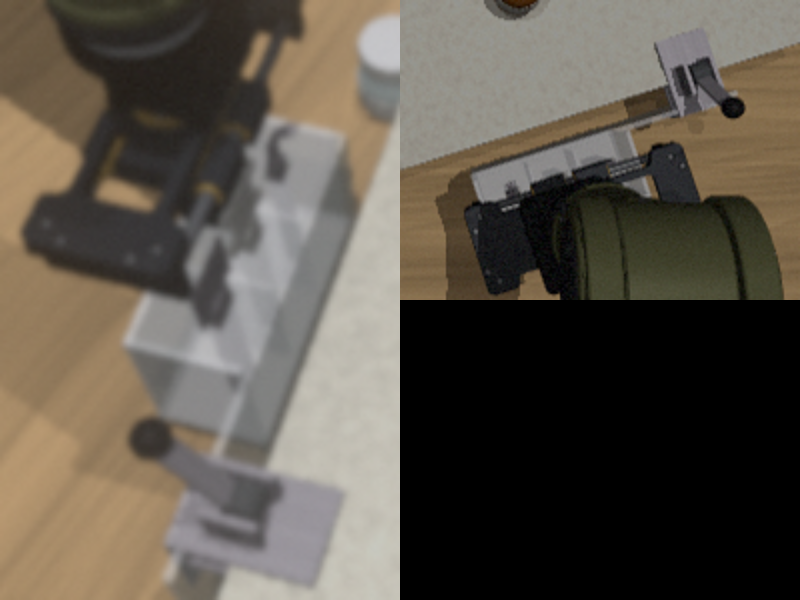

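The knob is at the same pixels as before, so the caddy hasn't moved. There's no force either, even though the TCP reads 19 mm past where I expected the wall. I'll check the geometry by projecting the TCP and the expected wall into the images before going on.

```bash
python3 - <<'E'
from h import *
p,T=st()
a=cv2.imread("pics/s2.png");b=cv2.imread("pics/t2.png");w=snap("wrist","w2.png")[:,:,::-1]
out=[]
a=cv2.resize(a[150:310,140:300],(1,1)) if 0 else a
def mk(im,c,x0,x1,y0,y1,k):
    q=cv2.resize(im[y0:y1,x0:x1],None,fx=k,fy=k,interpolation=cv2.INTER_CUBIC)
    def pt(P): u=proj(c,P); return tuple(int(v) for v in ((u[0]-x0+.5)*k,(u[1]-y0+.5)*k))
    cv2.circle(q,pt(p),4,(0,0,255),-1)
    for z in(.02,.125):
        cs=[mid+S@[x,y,z] for x,y in((-.101,.031+.0825),(-.101,.031-.0825),(-.031,.031-.0825),(-.031,.031+.0825))]
        cv2.polylines(q,[np.array([pt(k_) for k_ in cs])],True,(0,255,0) if z>.1 else (255,255,0),1)
    cv2.polylines(q,[np.array([pt(mid+S@[0,y,.13]) for y in(-.26,.26)])],False,(255,0,255),1)
    for i in range(8): cv2.circle(q,pt(p-T[:,0]*.02*i),2,(0,165,255),-1)
    return q
q1=mk(a,cam("scene"),150,283,150,300,3)
q2=mk(b,cam("top"),270,403,180,330,3)
w=cv2.resize(w,(400,300))
o=np.zeros((750 if 0 else 600,800,3),np.uint8);h=min(450,600)
o[:450,:399]=q1[:450,:399];o[:450,400:799]=q2[:450,:399]
cv2.imwrite("pics/d2.png",o[:450])
E
```

```text
t 4.175 world [ 0.4911 -0.0601  0.1048] shelf [-0.0814  0.0314  0.1048] F [-0.5651  0.5433  0.3201]
tool axes in shelf
 [[ 0.0001  1.     -0.0002]
 [ 0.0001 -0.0002 -1.    ]
 [-1.      0.0001 -0.0001]] 0.007281925067425809
```

View pics/d2.png

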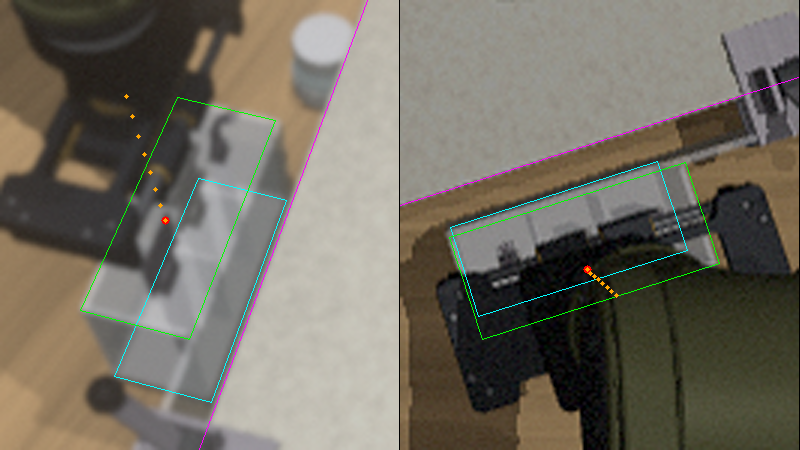

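View pics/w2.png

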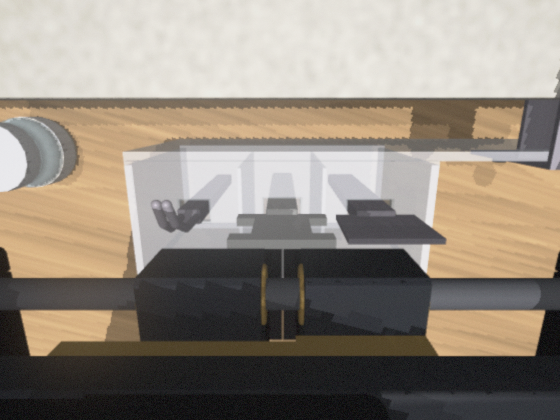

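```bash
python3 - <<'E'
from h import *
p,T=st()
t=cam("top");s=cam("scene");w=cam("wrist")
print("wrist cam pos shelf",S.T@(w[3][:3,3]-mid)); print("axes",S.T@w[3][:3,:3]); print("f",w[0])
print("TCP in wrist",proj(w,p),"wall top",[proj(w,mid+S@[-.101,.031+d,.125]) for d in(-.0825,.0825)],"back",[proj(w,mid+S@[-.031,.031+d,.125]) for d in(-.0825,.0825)])
for u,v in((128,155),(436,157)): print("wrist rim back",S.T@(atz(w,u,v,.125)-mid))
for u,v in((100,98),(500,98)): print("shelf edge",S.T@(atz(w,u,v,.13)-mid))
for n,A,B in(("FR",(375,268),(181,256)),("FL",(298,292),(211,186))):
    q=tri([(t,*A),(s,*B)]);print(n,S.T@(q-mid),proj(t,q)-A,proj(s,q)-B)
a=vision.get_image("scene")[165:245,170:250];b=vision.get_image("top")[225:305,290:370]
cv2.imwrite("pics/e2.png",cv2.resize(np.hstack([a,b]),None,fx=5,fy=5,interpolation=cv2.INTER_CUBIC)[:,:,::-1])
E
```

```text
t 4.225 world [ 0.491  -0.0602  0.1048] shelf [-0.0815  0.0314  0.1048] F [ 0.3136  0.412  -0.3239]
tool axes in shelf
 [[-0.0001  1.     -0.0003]
 [ 0.0001 -0.0003 -1.    ]
 [-1.     -0.0001 -0.0001]] 0.004276583006632649
wrist cam pos shelf [-0.0095  0.0307  0.3048]
axes [[ 0.0004 -0.9645 -0.2642]
 [-1.     -0.0004 -0.    ]
 [-0.0001  0.2642 -0.9645]]
f 343.93428802048726
TCP in wrist [281.0574 237.1976] wall top [array([425.2084, 281.2314]), array([137.9738, 281.1239])] back [array([440.0259, 158.8976]), array([123.1298, 158.7785])]
wrist rim back [-0.029   0.1107  0.125 ]
wrist rim back [-0.03   -0.0493  0.125 ]
shelf edge [-0.0011  0.1188  0.13  ]
shelf edge [-0.0011 -0.0747  0.13  ]
FR [-0.1001 -0.0503  0.1108] [-1.3019 -1.5037] [-2.1453  0.0046]
FL [-0.1002  0.1122  0.1133] [-0.7628 -1.0001] [-1.2247 -0.0121]
```

View pics/e2.png

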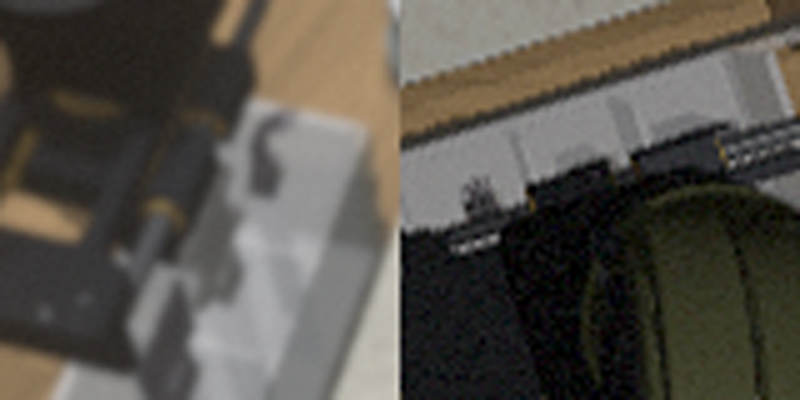

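All three cameras and the TCP projection agree on the wall position, but I can't see the fingertips. I'll lift straight up, back off and look at the fingers in the open.

servo_tool(commands=[[[0,0,0,-30,0,0,0],[0,0,0,-60,0,0,0],[0,0,0,-60,-30,0,0],[0,0,0,-60,-62,0,0],[0,0,0,-60,-62,0,0]]])

```text
time: 4.95
position: [0.4299, -0.0787, 0.1649]
tool_rot: [0.999, 1.328, -1.001]
ft_force: [0.8, -0.0, -0.6]
grip_width: 0.004
```

```bash
python3 - <<'E'
from h import *
p,T=st()
w=cam("wrist");im=snap("wrist","w3.png")
print("TCP",proj(w,p),[proj(w,p+T@d) for d in([0,.0095,.015],[0,.0095,-.015],[-.05,.0095,.015],[-.07,.0375,0])])
s=cam("scene");b=vision.get_image("scene");print("scene TCP",proj(s,p))
q=b[120:280,140:280]
o=np.hstack([cv2.resize(im,(400,300)),cv2.resize(q,(262,300),interpolation=cv2.INTER_CUBIC)])
cv2.imwrite("pics/w3b.png",o[:,:,::-1]);print("scene TCP crop",(proj(s,p)-[140,120])*1.875+[400,0])
E
```

```text
t 4.95 world [ 0.4299 -0.0787  0.1649] shelf [-0.1454  0.0307  0.1649] F [ 0.7614 -0.2601 -0.6202]
tool axes in shelf
 [[-0.0009  1.     -0.003 ]
 [-0.0016 -0.003  -1.    ]
 [-1.     -0.0009  0.0016]] 0.0042316361160767485
TCP [281.0653 237.1821] [array([305.7014, 222.469 ]), array([256.4215, 222.4387]), array([312.7315, 254.3134]), array([280.4687, 207.4738])]
scene TCP [167.2052 199.3677]
scene TCP crop [451.0098 148.8145]
```

View pics/w3b.png

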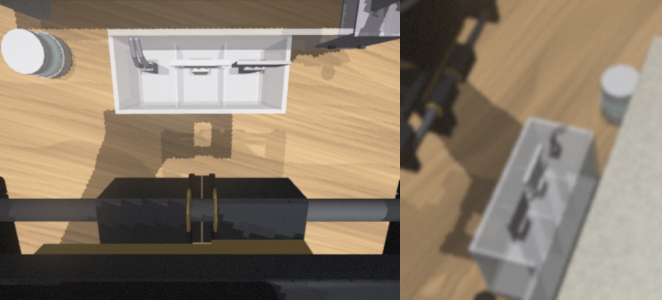

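```bash
python3 - <<'E'
from h import *
im=cv2.imread("pics/w3.png")
q=cv2.resize(im[160:360,180:400],None,fx=3.6,fy=3,interpolation=cv2.INTER_CUBIC) if 0 else cv2.resize(im[180:360,170:400],None,fx=3.3,fy=3.3,interpolation=cv2.INTER_CUBIC)
q=cv2.convertScaleAbs(q,alpha=1.8,beta=25)
cv2.drawMarker(q,(int(111*3.3),int(57*3.3)),(0,0,255),0,15)
cv2.imwrite("pics/w3z.png",q)
p,T=st();w=cam("wrist")
for x in np.arange(0,.11,.02): print(x,[proj(w,p+T@[-x,y,0])[1].round() for y in(-.0095,0,.0095,.0375)])
E
```

```text
t 5.05 world [ 0.4318 -0.0776  0.1651] shelf [-0.1432  0.0312  0.1651] F [ 0.5855 -0.6751 -0.1326]
tool axes in shelf
 [[ 0.0009  1.     -0.0008]
 [-0.0009 -0.0008 -1.    ]
 [-1.      0.0009  0.0009]] 0.003617836835417086
0.0 [np.float64(252.0), np.float64(237.0), np.float64(222.0), np.float64(177.0)]
0.02 [np.float64(265.0), np.float64(249.0), np.float64(233.0), np.float64(183.0)]
0.04 [np.float64(281.0), np.float64(264.0), np.float64(247.0), np.float64(191.0)]
0.06 [np.float64(302.0), np.float64(283.0), np.float64(263.0), np.float64(201.0)]
0.08 [np.float64(328.0), np.float64(307.0), np.float64(285.0), np.float64(215.0)]
0.1 [np.float64(362.0), np.float64(338.0), np.float64(313.0), np.float64(233.0)]
```

View pics/w3z.png

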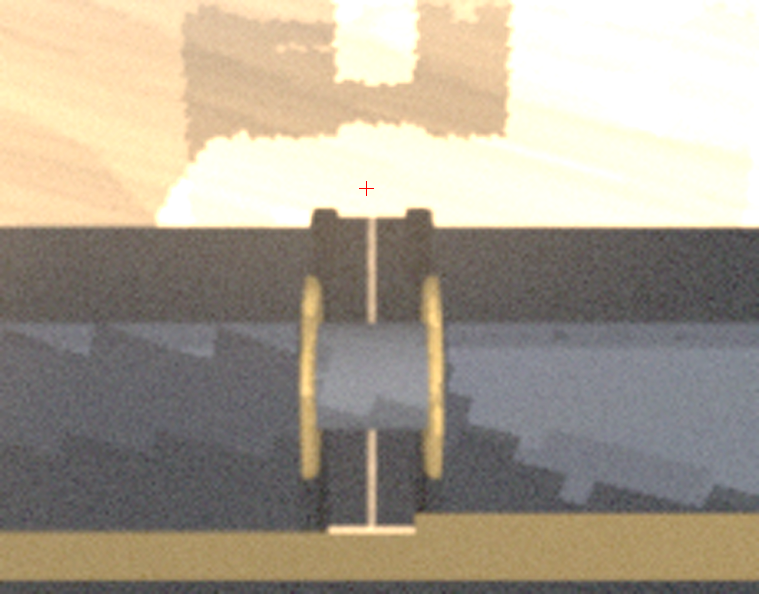

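The enlarged wrist view, where the red cross is the reported TCP, shows the finger ends at about row 243. A 19 mm wide tip at the TCP would end at row 222, so the real tips look about 35 mm short of the stated TCP. That puts them around z≈0.14 during my push, which passed over the rim. I'll try again lower, tilted with the tips forward so the gripper body stays clear of the tools.

servo_tool(commands=[[[0,0,8,0,0,0,0],[0,0,16,0,0,0,0],[0,0,16,0,0,0,0],[0,0,16,0,0,0,0]]])

```text
time: 5.55
position: [0.4396, -0.0797, 0.1617]
tool_rot: [1.147, 1.162, -0.788]
ft_force: [0.6, 0.4, 0.6]
grip_width: 0.007
```

```bash
python3 - <<'E'
from h import *
p,T=st();print(ctrl.get_state()["joint_positions"])
# real tip guess: 35mm behind TCP; want its tip front edge 15mm before wall (x=-.101), z=.100
tip=p-T[:,0]*.035
print("tip shelf",S.T@(tip-mid))
want=mid+S@[-.101-.009-.015,.031,.100]
d=want-tip;print("tool-axis move",1000*T.T@d,"then +x dir in tool",T.T@S[:,0], "TCP then",S.T@(p+d-mid))
E
```

```text
t 5.55 world [ 0.4396 -0.0797  0.1617] shelf [-0.1363  0.027   0.1617] F [0.6624 0.2252 0.5983]
tool axes in shelf
 [[ 0.2689  0.9632  0.0019]
 [ 0.0062  0.0003 -1.    ]
 [-0.9631  0.2689 -0.0059]] 0.007045434065008401
[ 0.434  -0.2997 -0.1527  2.1515 -0.223   1.068  -0.917 ]
tip shelf [-0.1457  0.0268  0.1954]
tool-axis move [97.4646 -5.7097 -3.6006] then +x dir in tool [0.2689 0.9632 0.0019] TCP then [-0.1156  0.0312  0.0663]
```

Joint 2 is almost at its limit with that tilt, so I'll halve the tilt as I descend.

servo_tool(commands=[[[0,0,-8,0,0,0,0],[0,0,-9,40,-7,-1,0],[0,0,-9,75,-10,-3,0],[0,0,-9,97,-10,-3,0],[0,0,-9,97,-10,-3,0]]])

```text
time: 6.18
position: [0.454, -0.071, 0.0646]
tool_rot: [1.064, 1.267, -0.908]
ft_force: [-0.2, 0.2, -0.6]
grip_width: 0.003
```

```bash
python3 - <<'E'
from h import *
p,T=st();print(ctrl.get_state()["joint_positions"])
tip=p-T[:,0]*.035
print("tip shelf",S.T@(tip-mid),"+x in tool",T.T@S[:,0])
E
```

```text
t 6.175 world [ 0.454  -0.071   0.0646] shelf [-0.12    0.0313  0.0646] F [-0.1741  0.2246 -0.6033]
tool axes in shelf
 [[ 0.1124  0.9937  0.0031]
 [ 0.0076  0.0023 -1.    ]
 [-0.9936  0.1124 -0.0073]] 0.0027669363513318592
[ 0.4239 -0.0562 -0.2705  2.1302 -0.0843  0.9682 -1.0871]
tip shelf [-0.1239  0.0311  0.0993] +x in tool [0.1124 0.9937 0.0031]
```

servo_tool(commands=[[[0,0,0,0.6,5,0,0],[0,0,0,1.1,10,0,0],[0,0,0,1.7,15,0,0],[0,0,0,2.2,20,0,0]]])

```text
time: 6.68
position: [0.4728, -0.0674, 0.0664]
tool_rot: [1.064, 1.263, -0.91]
ft_force: [-5.3, -1.0, 2.8]
grip_width: 0.004
```

```bash
python3 - <<'E'
from h import *
p,T=st()
tip=p-T[:,0]*.035
print("tip shelf",S.T@(tip-mid),"+x in tool",T.T@S[:,0])
E
```

```text
t 6.675 world [ 0.4728 -0.0674  0.0664] shelf [-0.101   0.0295  0.0664] F [-5.3914  0.5213  2.825 ]
tool axes in shelf
 [[ 0.1131  0.9936  0.0005]
 [ 0.0046 -0.     -1.    ]
 [-0.9936  0.1131 -0.0045]] 0.0044885348625319675
tip shelf [-0.1049  0.0293  0.1012] +x in tool [0.1131 0.9936 0.0005]
```

Contact now, at 5.4 N, which matches the caddy's friction. I'll keep pushing.

servo_tool(commands=[[[0,0,0,0.6,5,0,0],[0,0,0,1.1,10,0,0],[0,0,0,1.7,15,0,0],[0,0,0,2.1,18,0,0],[0,0,0,2.4,21,0,0]]])

```text
time: 7.3
position: [0.4902, -0.0623, 0.0659]
tool_rot: [1.061, 1.267, -0.915]
ft_force: [-16.6, -5.0, 12.7]
grip_width: 0.006
```

servo_tool(commands=[[[0,0,0,0.1,1,0,0],[0,0,0,0.3,2.5,0,0],[0,0,0,0.4,4,0,0],[0,0,0,0.4,4,0,0]]])

```text
time: 7.8
position: [0.4901, -0.0624, 0.0652]
tool_rot: [1.059, 1.273, -0.921]
ft_force: [-22.9, -5.2, 18.1]
grip_width: 0.01
```

servo_tool(commands=[[[0,0,0,-1,-10,0,0],[0,0,0,-3,-25,0,0],[0,0,0,-50,-25,0,0],[0,0,0,-100,-25,0,0],[0,0,0,-150,-25,0,0]]])

```text
time: 8.43
position: [0.4574, -0.072, 0.2143]
tool_rot: [1.065, 1.261, -0.907]
ft_force: [0.1, 0.3, 0.2]
grip_width: 0.002
```

```bash
python3 - <<'E'
from h import *
p,T=st()
a=snap("scene","s4.png");b=snap("top","t4.png")
t=cam("top");s=cam("scene")
k=mid+S@[-.009,-.126,.216];print("expected knob home",proj(t,k),proj(s,k))
A=cv2.resize(a[130:330,140:290],(396,528),interpolation=cv2.INTER_CUBIC)
B=cv2.resize(b[170:310,270:450],(404,314),interpolation=cv2.INTER_CUBIC)
cv2.imwrite("pics/c4.png",np.hstack([A,cv2.copyMakeBorder(B,0,528-314,0,0,0)])[:,:,::-1])
E
```

```text
t 8.425 world [ 0.4574 -0.072   0.2143] shelf [-0.1171  0.0294  0.2143] F [0.2113 0.2553 0.1872]
tool axes in shelf
 [[ 0.117   0.9931  0.0013]
 [ 0.0043  0.0008 -1.    ]
 [-0.9931  0.117  -0.0042]] 0.0019789701859657255
expected knob home [411.4889 209.5269] [200.4835 285.4989]
```

View pics/c4.png

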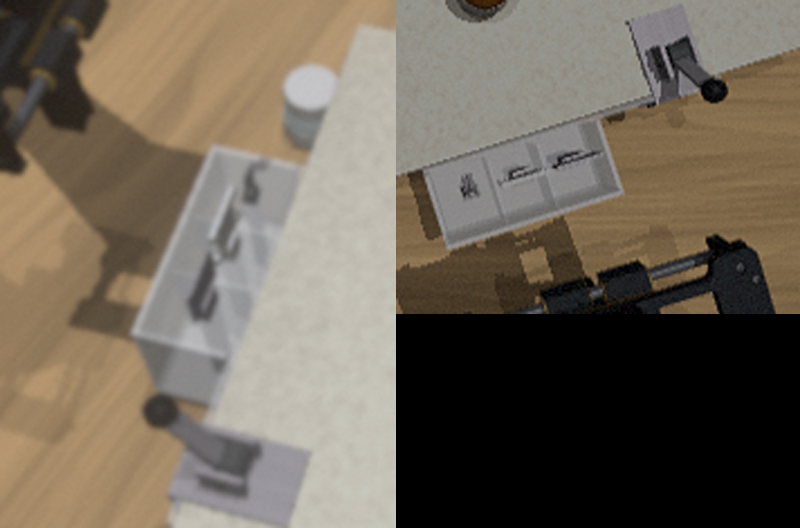

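The knob is at (411.7,210.1) in the top view and (201,285.7) in the scene view. That's within about 0.6 px of the home predictions, so the caddy is home, the lever is open and the tools are standing. Next I'll move to just in front of the knob.

servo_tool(commands=[[[0,0,4,-10,5,55,0],[0,0,8,-10,20,110,0],[0,0,8,0,32,155,0],[0,0,8,25,50,155,0],[0,0,8,45,66,155,0]]])

```text
time: 9.15
position: [0.5693, -0.2011, 0.1731]
tool_rot: [1.14, 1.172, -0.802]
ft_force: [0.9, 0.4, 0.1]
grip_width: 0.002
```

servo_tool(commands=[[[0,0,0,0,0,0,0],[0,0,0,0,0,0,0]]])

```text
time: 9.4
position: [0.5687, -0.2013, 0.175]
tool_rot: [1.138, 1.171, -0.802]
ft_force: [0.7, -0.8, -0.3]
grip_width: 0.005
```

```bash
python3 - <<'E'
from h import *
p,T=st();print(ctrl.get_state()["joint_positions"])
tip=p-T[:,0]*.035
print("tip shelf",S.T@(tip-mid),"+x in tool",T.T@S[:,0],"to want",1000*T.T@(mid+S@[-.045,-.126,.212]-tip))
E
```

```text
t 9.4 world [ 0.5687 -0.2013  0.175 ] shelf [-0.0463 -0.1258  0.175 ] F [ 0.3988 -0.9742 -0.2913]
tool axes in shelf
 [[ 0.2529  0.9675  0.0008]
 [ 0.0043 -0.0003 -1.    ]
 [-0.9675  0.2529 -0.0043]] 0.004667061737745837
[ 0.4971  0.0727 -0.0945  1.7906 -0.1781  1.0887 -0.8158]
tip shelf [-0.0552 -0.126   0.2089] +x in tool [0.2529 0.9675 0.0008] to want [-0.4578 10.6537  0.0165]
```

servo_tool(commands=[[[0,0,0,1,6,0,0],[0,0,0,2,13,0,0],[0,0,0,3,20,0,0],[0,0,0,4,25,0,0],[0,0,0,5,30,0,0]]])

```text
time: 10.02
position: [0.5976, -0.1927, 0.1771]
tool_rot: [1.138, 1.173, -0.803]
ft_force: [-3.4, -1.5, 0.8]
grip_width: 0.001
```

servo_tool(commands=[[[0,0,0,1.2,4.8,0,0],[0,0,0,2.5,9.7,0,0],[0,0,0,3.8,14.5,0,0],[0,0,0,5,19.3,0,0]]])

```text
time: 10.52
position: [0.6178, -0.1866, 0.1774]
tool_rot: [1.139, 1.172, -0.801]
ft_force: [-1.0, -0.7, 0.6]
grip_width: 0.004
```

servo_tool(commands=[[[0,0,0,1.2,4.8,0,0],[0,0,0,2.5,9.7,0,0],[0,0,0,3.8,14.5,0,0],[0,0,0,4.5,17.5,0,0],[0,0,0,4.5,17.5,0,0]]])

```text
time: 11.15
position: [0.6349, -0.1814, 0.1773]
tool_rot: [1.138, 1.172, -0.801]
ft_force: [0.1, -0.2, -1.2]
grip_width: 0.004
```

servo_tool(commands=[[[0,0,0,-3,-15,0,0],[0,0,0,-10,-45,0,0],[0,0,0,-40,-90,0,0],[0,0,0,-80,-100,0,0],[0,0,0,-80,-100,0,0]]])

```text
time: 11.78
position: [0.5218, -0.2176, 0.2334]
tool_rot: [1.14, 1.163, -0.803]
ft_force: [0.4, 0.1, 0.3]
grip_width: 0.007
```

```bash
python3 - <<'E'
from h import *
p,T=st()
a=snap("scene","s5.png");b=snap("top","t5.png")
t=cam("top");s=cam("scene")
k=mid+S@[.059,-.126,.216];print("expected knob shut",proj(t,k),proj(s,k))
cv2.imwrite("pics/c5.png",np.hstack([cv2.resize(a[100:400,130:355],(400,533)),cv2.copyMakeBorder(cv2.resize(b[80:320,190:490],(400,320)),0,213,0,0,0)])[:,:,::-1])
E
```

```text
t 11.775 world [ 0.5218 -0.2176  0.2334] shelf [-0.0959 -0.1284  0.2334] F [ 0.4263 -0.0287  0.3161]
tool axes in shelf
 [[ 0.2571  0.9664 -0.0031]
 [-0.0009 -0.003  -1.    ]
 [-0.9664  0.2571  0.    ]] 0.006708211653656016
expected knob shut [398.8442 173.1725] [243.6148 297.1057]
```

View pics/c5.png

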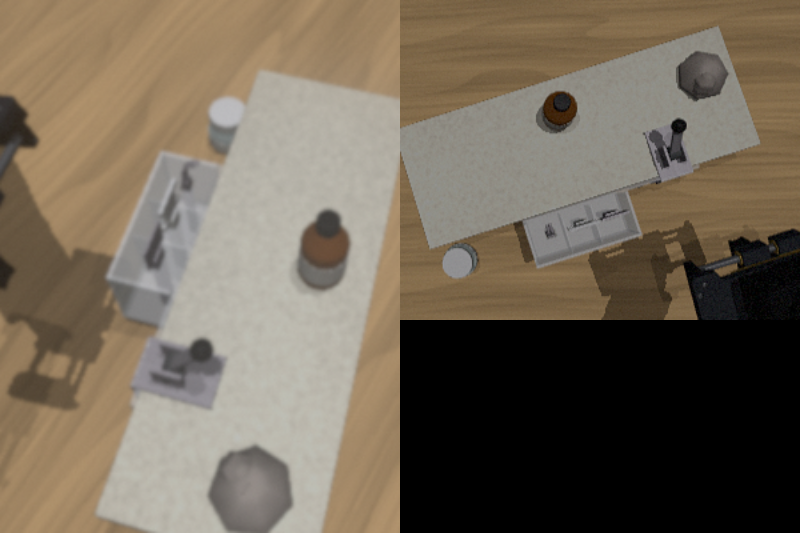

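The knob is at (398.5,174.5) in the top view and (243.7,297) in the scene view, within 1.4 px of the shut prediction. The caddy is still home, the tools are standing, the bottle, rock and jar haven't visibly moved, and the arm is clear.

```bash
python3 -c "
from h import *
close_job()"
```

```text
the job is handed in; nothing more can be done
```

I pushed the caddy home against the shelf edge, then pushed the lever past centre so that it snapped shut. The arm backed clear, and I handed the job in at about 12 s of the 42 s allowed.

**First push missed:** the first push at TCP z = 0.105 touched nothing. The fingertips passed over the rim because the real tips sit about 35 mm short of the stated TCP, judging by the wrist picture. I lifted out, went lower with a slight tilt, and repeated the push. A 16° tilt I tried first brought joint 2 to −0.2997 rad, right at its −0.3 limit, so I halved it. I saw no reading past the limit.

**Last checks:**
- **Caddy:** the push met about 5 N of friction, then stopped firmly at about 24 N sideways, with 18 N upward on the tool. The knob was then within 0.6 px of its predicted home position in both fixed cameras.
- **Lever:** after the push the knob was within 1.4 px of its predicted shut position in both cameras. The highest force I read on the knob was about 4 N.
- **Surroundings:** in the last pictures the tools stand in the caddy, and the bottle, rock and jar look unmoved; I did not measure them. The arm was free of contact, reading about 0.5 N, which is within sensor noise.

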